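Fit and hold the battery pack of the cellar lamp

ROBOT

A 6-joint arm with a two-finger parallel gripper is mounted at the origin on the work surface. World frame = base frame: x ahead of the robot, y to its left, z up, the work surface at z = 0. Lengths are in m, angles in rad, forces in N, time in s.
With the tool pointing down it reaches from about 0.4 to 0.825 m from the base axis. Payload 7 kg.
Tool frame: the origin (TCP) lies at the very end of the fingers, on their centre line; the grasp point (between the pads) lies 19 mm behind it; z points along the fingers, y is the line along which they close (so a half turn about z gives the same grasp; the last joint's range is limited). The gripper opens to 88 mm and grips with 3 to 60 N. Pads are 19 mm wide; open, the fingers measure 130 mm over their backs; the gripper's body (78 mm by 193 mm) begins 47 mm behind the grasp point.
Start: joints at [1.409, 0.359, 0.012, 0, -1.224, -0.288], TCP at [0.293, 0.608, 0.227] pointing down, gripper open.
Joint ranges: [-3.07, 3.07], [-1.43, 2.12], [-1.02, 1.25], [-3.03, 1.67], [-3.05, -0], [-3.03, 3.03]. Speed limits (rad/s): [2.39, 2.39, 3.01, 3.14, 3.14, 3.14].

INTERFACE

Orientations are given as a unit quaternion [x, y, z, w].
In Python, from bench import sense, imaging, order gives the robot as it stands.
- The arm moves only by the tool step_arm, never from a script. Its argument "steps" is a list of rows, each a list of 5 numbers: the shift along the world's x, y, z in mm, then the turn about the world's z in rad, then the opening, from -1 (shut) to 1 (fully open). In form: [[dx, dy, dz, roll, hand], ...]. A call has 1 to 12 rows; each row shifts and turns the commanded pose from where the row before left it; what a row does not reach is not made up. A row lasts 1/8 s, in which the tool goes at most 62.5 mm and 10.7 degrees, less where a joint would pass 70% of its speed; a pose out of reach is approached as far as the arm can. A call with a gripper value outside its range is refused whole. The fingers move at their own pace and stop on an object; "squeeze" is the grip in N (left out, the last holds). Time passes only in rows, so rows that do not move let the fingers close. It gives the time, the measured TCP pose, the force, the opening and the grip force at its end, in the units of the state.
- sense(): the state, without advancing time (a new reading comes with each control period).
- imaging.read_camera(name): name is "scene" or "top" or "wrist"; returns the picture (400x640x3 uint8, red, green, blue); there is no depth.
- imaging.calibration(name): a dict with "camera_matrix" (3x3 intrinsics, pixels), "eye" and "attitude" of the camera in the world; the wrist camera has in their place "mount" (4x4, takes a point from camera to tool coordinates, whose origin is the TCP and whose axes are the flange's). Camera axes: x right, y down, z forward; pixel columns grow to the right and rows downward; lengths in m; the calibration is good to about 2 mm. The wrist camera is an equidistant fisheye: a pixel r from the principal point sees the ray r / f radians off the axis. A picture is of the moment at which its call begins: read the wrist's pose just before it. calibration takes no time and is no camera call.
- order.hand_in(): hands the job in; it is judged then, once.
Trained networks look in the newest picture that a camera, given by its name, has taken for a name from the list of things; names that differ only in an ending like _2 or _b are one class to them, and where a whole thing is asked for, a point or a joint stands for the part that bears it (a point fixed in the world has none). Each returns a list of dicts, best first, with "confidence" (0 to 1); they miss things now and then, are a little off and sometimes report something else, mostly with a low value. They report only what shows in the picture. A call takes as long as a camera call. They do not tell look-alikes from the thing itself.
- imaging.masks_of(thing, camera): "pixels" (400x640 bool, what is visible of it) and "box" ([centre column, centre row, width, height] in pixels, round what is visible of it).
The state is a dict: "time_s": time; "joint_pos": joint angles; "joint_velocities": joint speeds; "effort": joint torques, N m; "tcp_pos": TCP position; "ee_rot": TCP orientation; "wrist_force": force on the tool from outside, world axes, zero at the start; "wrist_torque": the same for the moment, N m; "finger_gap": finger opening in m; "gripper_force": force on a finger pad.
Only numpy, scipy, OpenCV 4.12 (cv2) and the standard library are available. Lean on these libraries where they do the work, as an engineer would, in place of code of your own. Each camera call takes 0.05 s, during which the arm holds its last target. There are 200 camera calls.

TASK

Slide the flat cover of the grey lamp box all the way open, then put the battery pack with the two side pins into the uncovered well, push it fully home against the spring until its collar lies on the box, and twist it a quarter turn clockwise (seen from above). Its springs turn it back when it is released, so finish still gripping the pack, holding it down and turned. Leave everything else on the table where it stands.

Things in the scene. Friction and masses are not known exactly. Their poses are not given: they have to be found in the camera images.
- lamp_box: Grey box fixed to the table, 116 mm (x) by 302 mm (y) by 60 mm high. Origin at table level under the axis of its round well, z up; it spans y = -140 to +162 mm. A glass lamp dome 80 mm across stands at y = -92 mm, 41 mm above the flat deck. Two guide rails for the cover run along y on the deck, 9 mm high, 90 mm apart inside, from y = -43 to +159 mm.
- well (a point): Centre of the well's mouth, at deck height, 60 mm above the table; axes as lamp_box. A hole 44 mm across in a 10 mm thick steel throat, with two notches for pins towards +x and -x, at least 13 mm wide, reaching 31 mm from the axis. Below the throat there is room for the pins to turn clockwise from above; a stop blocks anticlockwise.
- cover (a joint): Flat aluminium cover 86 x 84 x 6 mm on the deck between the rails; slides along the box's +y and stays where left (about 2 N of friction). Value in m: 0 = centred over the well, 0.100 = fully open.
- cover_grip (a point): Middle of the top edge of the cover's upright grip rib: 44 mm long (box x), 12 mm thick (box y), rising 25 mm above the plate. The point is 31 mm above the deck and 25 mm to the box's +y side of the cover's centre; it moves with the cover. Axes as lamp_box.
- plunger (a joint): Spring-loaded brass disc, 34 mm across, in the well. Value in m, grows as it is pressed down: 0 at rest (its face 12 mm below the deck), 0.018 when the pack is fully home. Spring: 3.5 N at rest, 8 N at home.
- turn_ring (a joint): Hidden ring under the throat that the pins carry round. Value in rad, clockwise from above: 0 at rest, hard stop at 1.4. The pins meet its lugs about 0.2 rad into the twist from the notches, so a quarter turn of the pack brings it to about 1.37. Its spring turns it back with 0.10 N m at rest, growing to 0.21 N m.
- pack: Loose battery pack standing upright, 0.15 to 0.31 kg. Origin at the centre of its underside, z up. Round black nose 40 mm across, 30 mm tall, bevelled to 34 mm at the foot; two steel pins 6 mm thick along +x and -x, to 27 mm from the axis, 8 mm above the underside; black collar 60 mm across from 30 to 35 mm height. Fully home, the collar lies on the deck: underside 30 mm above the table.
- wing (a point): Middle of the top of the pack's grey grip wing, 71 mm above its underside; axes as pack. The wing stands on the collar: 54 mm long (pack x, in line with the pins), 18 mm thick (pack y), 36 mm tall. The pack is the same after a half turn. Its pins are clear below the throat, free to turn, once the collar is less than 9 mm above the deck.
- wide_pack: Bystander: a wider plain battery pack, black, 66 mm across and 40 mm tall with a round grey knob 28 mm across up to 62 mm height, no pins. Origin under its centre.
- jar: Bystander: glass jar with steel lid, 60 mm across, 75 mm tall. Origin under its centre.
- mug: Bystander: white mug, 76 mm across, 85 mm tall, handle at +y. Origin under its centre.
- can: Bystander: can, 68 mm across, 100 mm tall. Origin under its centre.
- carton: Bystander: cardboard carton 100 x 140 x 70 mm. Origin under its centre.
- screwdriver: Bystander: screwdriver lying along its x. Origin under its middle.
- bowl: Bystander: white bowl, 104 mm across, 50 mm tall. Origin under its centre.
Not all that is in view belongs to the job. What is shaped like the pack but green or turquoise is not meant.

How it is judged:
On the way, in this order (a step that is already met when the one before it is completed fails the run):
1. the cover is slid open (value of joint cover above 0.085 m), for 0.1 s.
2. the pack is pushed home into the well, not yet turned (z of pack in the frame of lamp_box below 0.034 m and horizontal distance between pack and well below 0.006 m and angle between pack's own z axis and vertical below 0.12 rad and value of joint turn_ring below 0.4 rad), for 0.05 s.
3. the pack is turned clockwise, still pressed down (z of pack in the frame of lamp_box below 0.034 m and horizontal distance between pack and well below 0.006 m and angle between pack's own z axis and vertical below 0.12 rad and value of joint turn_ring above 1.05 rad), for 0.2 s.
At the end, for the whole second after the job is handed in: Gripper still holding the pack (over 2 N) in the well, at rest: collar within 4 mm of the deck, within 6 mm of the axis, tilt under 0.12 rad, turn ring past 1.05 rad (pack turned about 1.25 rad or more), cover open by more than 85 mm (all of step 3 and value of joint plunger above 0.012 m and contact force between the fingers and pack above 2 N and value of joint cover above 0.085 m and angular speed of pack below 0.3 rad/s); the arm keeps its last pose, push and grip.
It fails at once if another thing on the table is moved by more than 30 mm (distance of any of wide_pack, jar, mug, can, carton, screwdriver, bowl from where it was at the start of the episode above 0.03 m).
It also fails if it takes over 64 s, if anything falls off the work surface, if the arm or the gripper's body presses on something with over 40 N, if the wrist force passes 120 N, or if a joint passes its speed limit or range.

## Working session

There is one attempt and no reset: what is moved stays moved. The work goes in short steps, Python scripts to look and compute and a tool call to move; the robot and the scene stay as the last step left them, time stands still between calls to the robot, and variables do not carry over. Pictures are saved under pics/ and viewed, at most 10 in all, crops included, and the job is handed in when it is done.

Besides the shell and the picture viewer there is one more tool, called after "Emit:" as name(argument=value, ...), one argument or row to a line, values as JSON. step_arm: Moves the arm, as the interface text tells. Its arguments: {"type":"object","properties":{"steps":{"type":"array"},"squeeze":{"type":"number"}},"required":["steps"]}

```bash
mkdir -p pics
cat > h.py <<'E'
import numpy as np, cv2
from bench import sense, imaging, order
from scipy.spatial.transform import Rotation as R
def snap(c,f):
    im=imaging.read_camera(c); cv2.imwrite('pics/'+f,im[:,:,::-1]); return im
def cam(c):
    k=imaging.calibration(c); return k
def rotm(a):
    a=np.array(a,float); return R.from_quat(a).as_matrix() if a.size==4 else a.reshape(3,3)
def ray(c,u,v):
    k=cam(c);K=np.array(k['camera_matrix'])
    d=np.linalg.inv(K)@np.array([u,v,1.]); return np.array(k['eye']),rotm(k['attitude'])@d
def atz(c,u,v,z):
    e,d=ray(c,u,v); return e+d*(z-e[2])/d[2]
def wristpix(u,v,z,s):
    k=cam('wrist');K=np.array(k['camera_matrix']);M=np.array(k['mount'])
    a=(u-K[0,2])/K[0,0];b=(v-K[1,2])/K[1,1];r=np.hypot(a,b)+1e-12
    d=np.array([a/r*np.sin(r),b/r*np.sin(r),np.cos(r)])
    Rt=rotm(s['ee_rot']);e=Rt@M[:3,3]+np.array(s['tcp_pos']);d=Rt@M[:3,:3]@d
    return e+d*(z-e[2])/d[2]
E
python3 - <<'E'
from h import *
for c in ['top','scene']:
    snap(c,c+'0.png')
    k=cam(c);print(c,k)
    for t in ['lamp_box','cover','pack','wing','cover_grip','wide_pack','jar','mug','can','carton','screwdriver','bowl']:
        for r in imaging.masks_of(t,c)[:3]:
            print(t,round(r['confidence'],2),np.round(r['box']), end=' ')
            if c=='top':
                print(np.round(atz(c,*r['box'][:2],0.06),3))
            else: print()
print(cam('wrist')); print(sense())
E
```

```text
top {'camera_matrix': array([[360.9005354 ,   0.        , 323.98457307],
       [  0.        , 360.9005354 , 194.46107381],
       [  0.        ,   0.        ,   1.        ]]), 'eye': array([0.41999035, 0.02079439, 1.19864757]), 'attitude': array([ 0.71290337, -0.69664089,  0.06291825, -0.05001543])}
lamp_box 0.75 [377. 209. 101.  50.] [ 0.562 -0.167  0.06 ]
lamp_box 0.22 [259. 201.  17.  21.] [0.578 0.208 0.06 ]
cover 0.56 [378. 210.  25.  30.] [ 0.558 -0.17   0.06 ]
pack 0.76 [175. 249.  22.  19.] [0.421 0.46  0.06 ]
pack 0.69 [213. 250.  19.  21.] [0.422 0.343 0.06 ]
pack 0.61 [199. 186.  18.  12.] [0.621 0.402 0.06 ]
wing 0.81 [205. 217.  17.  20.] [0.523 0.374 0.06 ]
wing 0.8 [199. 189.  17.  19.] [0.613 0.4   0.06 ]
wing 0.74 [212. 248.  16.  22.] [0.426 0.344 0.06 ]
cover_grip 0.74 [376. 208.  27.  28.] [ 0.566 -0.164  0.06 ]
wide_pack 0.6 [261. 200.  17.  21.] [0.582 0.202 0.06 ]
jar 0.53 [259. 235.  26.  15.] [0.471 0.202 0.06 ]
mug 0.7 [378. 208. 100.  54.] [ 0.566 -0.17   0.06 ]
mug 0.63 [463. 208.  39.  25.] [ 0.57  -0.445  0.06 ]
can 0.66 [392. 146.  25.  23.] [ 0.77  -0
[... 1739 characters left out ...]
40911205e+00,  3.58627120e-01,  1.18879531e-02, -4.47136059e-07,
       -1.22409142e+00, -2.88119206e-01]), 'joint_velocities': array([-3.03220237e-04, -5.72024382e-04, -1.03280488e-04, -7.29899788e-04,
       -8.64908617e-06, -1.64819049e-03]), 'effort': array([ 4.79671489e-04, -5.82382643e+01,  2.93292260e+01,  7.00214714e+00,
        1.23687685e-02, -5.02283953e-06]), 'tcp_pos': array([0.29347719, 0.60783474, 0.22653836]), 'ee_rot': array([ 9.74816008e-01, -2.23010652e-01,  8.72181092e-07,  1.71063942e-05]), 'wrist_force': array([-0.53793454, -0.03957129,  0.36851622]), 'wrist_torque': array([-0.0699557 , -0.01113109,  0.00426511]), 'gripper_force': 0.0, 'finger_gap': 0.08765697000815288}
```

View pics/top0.png

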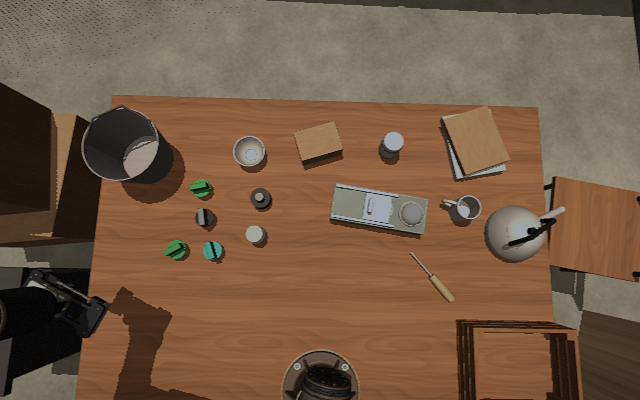

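View pics/scene0.png

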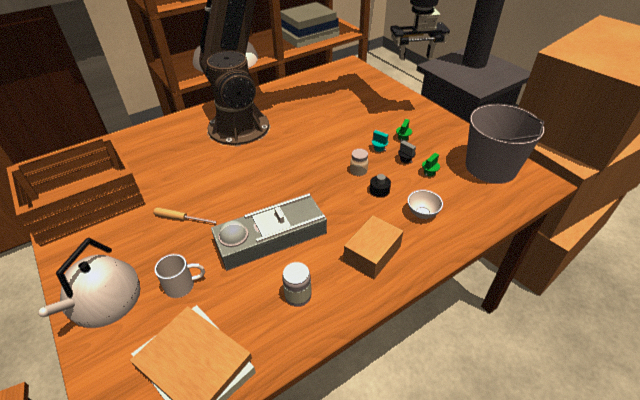

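Top view: the lamp box is at (379,210), with its dome at (411,214), so box +y points to image left, roughly world +y. There are four pack-shaped things. Those at (201,187) and (176,250) are green and the one at (213,251) is turquoise. The one at (205,218) is grey and black, which fits the description. The plain wide_pack is at (260,198). I'll confirm this in one enlarged crop.

Run:
```python
from h import *
im=imaging.read_camera('top')[:,:,::-1]
a=cv2.resize(im[175:265,165:275],None,fx=5,fy=5,interpolation=cv2.INTER_CUBIC)[:,:]
b=cv2.resize(im[175:245,325:435],None,fx=5,fy=5,interpolation=cv2.INTER_CUBIC)
a=cv2.resize(a,(400,327)); b=cv2.resize(b,(400*2,509))
out=np.zeros((600,800,3),np.uint8)
a=cv2.resize(im[178:238,180:240],(300,300),interpolation=cv2.INTER_CUBIC); b=cv2.resize(im[180:240,325:435],(500,273),interpolation=cv2.INTER_CUBIC)
out=out[:300];out[:,:300]=a;out[:273,300:]=b
cv2.imwrite('pics/crop.png',out)
for t,z in [('lamp_box',0.06),('wing',0.071),('cover',0.066)]:
    for r in imaging.masks_of(t,'top')[:5]:
        if t=='wing': 
            u,v=r['box'][:2]
        m=r['pixels'].astype(np.uint8); ys,xs=np.nonzero(m)
        P=np.array([atz('top',u,v,z)[:2] for u,v in zip(xs,ys)],np.float32)
        c,wh,an=cv2.minAreaRect(P*1000)
        print(t,round(r['confidence'],2),np.round(r['box']),np.round(c),np.round(wh),round(an,1),np.round(P.mean(0),3))
```

```text
Traceback (most recent call last):
  File "h.py", line 14, in atz
    e,d=ray(c,u,v); return e+d*(z-e[2])/d[2]
        ~~~^^^^^^^
  File "h.py", line 11, in ray
    k=cam(c);K=np.array(k['camera_matrix'])
  File "h.py", line 7, in cam
    k=imaging.calibration(c); return k
ValueError: time passes only in moves, steps and waits
```

View pics/crop.png

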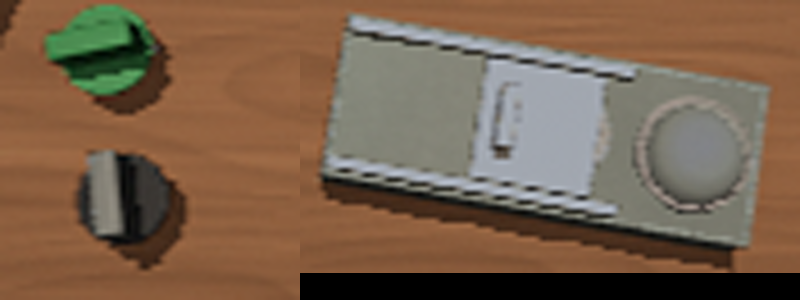

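The crop confirms it: the pack at (205,218) is black with a grey wing, and its neighbour is green. I read the box's deck corners as (335.6,183.3), (428,199.1), (423,234) and (329.8,219.6). The rib lies at about (371,206), and the cover is closed.

```bash
sed -i 's/^def cam(c):/import functools\n@functools.lru_cache\ndef cam(c):/' h.py
python3 - <<'E'
from h import *
f=lambda p,z:atz('top',*p,z)
C=[f(p,0.06) for p in [(335.6,183.3),(428,199.1),(423,234),(329.8,219.6)]]
C=np.array(C)[:,:2]
print(C.round(3),[np.linalg.norm(C[i]-C[(i+1)%4]).round(3) for i in range(4)])
y=(C[0]+C[3]-C[1]-C[2]);y/=np.linalg.norm(y)
x=np.array([y[1],-y[0]]); ctr=C.mean(0); well=ctr-0.011*y
print('yaw y axis',np.degrees(np.arctan2(y[1],y[0])),'well',well,'grip',well+.025*y)
print('rib top px',f((325+(505-300)/4.545,180+117/4.545),0.091))
q=lambda u,v:(180+u/5,178+v/5)
a,b=f(q(95,152),.071),f(q(110,237),.071);print('wing',a,b,(a+b)/2,np.linalg.norm(a-b))
imaging.read_camera('top')
for t,z in [('lamp_box',0.06),('wing',0.071),('cover',0.066)]:
    for r in imaging.masks_of(t,'top')[:5]:
        ys,xs=np.nonzero(r['pixels'])
        P=np.array([f(p,z)[:2] for p in zip(xs,ys)],np.float32)
        c,wh,an=cv2.minAreaRect(P*1000)
        print(t,round(r['confidence'],2),np.round(r['box']),np.round(c),np.round(wh),round(an,1),np.round(P.mean(0),3))
s=sense();T=rotm(s['ee_rot']);print('tool y az',np.degrees(np.arctan2(T[1,1],T[0,1])),'tool x az',np.degrees(np.arctan2(T[1,0],T[0,0])),s['joint_pos'][5])
E
```

```text
[[ 0.641 -0.035]
 [ 0.597 -0.332]
 [ 0.485 -0.313]
 [ 0.524 -0.018]] [np.float64(0.301), np.float64(0.113), np.float64(0.298), np.float64(0.118)]
yaw y axis 82.05055734556278 well [ 0.56025393 -0.1854801 ] grip [ 0.56371141 -0.16072034]
rib top px [ 0.56695309 -0.14135117  0.091     ]
wing [0.54834338 0.39158867 0.071     ] [0.49557365 0.37830844 0.071     ] [0.52195851 0.38494855 0.071     ] 0.05441515436981298
lamp_box 0.78 [379. 208.  99.  51.] [ 563. -171.] [303. 124.] 81.2 [ 0.562 -0.172]
wing 0.85 [176. 251.  23.  17.] [419. 454.] [55. 58.] 60.3 [0.419 0.455]
wing 0.84 [205. 218.  20.  20.] [522. 376.] [56. 54.] 1.4 [0.522 0.376]
wing 0.6 [198. 187.  19.  19.] [616. 395.] [57. 55.] 47.4 [0.615 0.396]
wing 0.51 [214. 250.  18.  23.] [421. 341.] [55. 52.] 3.8 [0.422 0.341]
wing 0.46 [378. 207.  24.  30.] [ 565. -165.] [84. 84.] 81.8 [ 0.565 -0.165]
cover 0.64 [377. 207.  30.  33.] [ 565. -167.] [87. 87.] 81.8 [ 0.566 -0.166]
tool y az -115.77374601002761 tool x az -25.773746038152968 -0.2881104202408757
```

Emit:
step_arm(
  steps=[
    [20, -56, 0, 0.026, 1],
    [20, -56, 0, 0.026, 1],
    [20, -56, 0, 0.026, 1],
    [20, -56, 0, 0.026, 1],
    [20, -56, 0, 0.026, 1],
    [20, -56, 0, 0.026, 1],
    [20, -56, 0, 0.026, 0.2],
    [20, -56, 0, 0.026, 0.2],
    [20, -56, 0, 0.026, 0.2],
    [20, -56, 0, 0.026, 0.2],
    [20, -56, 0, 0.026, 0.2],
    [20, -56, 0, 0.026, 0.2],
  ],
)

```text
time_s: 3.1
tcp_pos: [0.534, -0.0661, 0.227]
ee_rot: [0.998, -0.068, 0.001, -0.0]
wrist_force: [1.3, 0.9, 0.9]
finger_gap: 0.0528
gripper_force: 0.0
```

Emit:
step_arm(
  steps=[
    [17, -39, 0, 0, 0.2],
    [17, -39, 0, 0, 0.2],
    [0, 0, 0, 0, 0.2],
    [0, 0, 0, 0, 0.2],
  ],
)

```text
time_s: 3.6
tcp_pos: [0.5672, -0.1422, 0.2264]
ee_rot: [0.998, -0.069, -0.0, -0.0]
wrist_force: [-0.6, 0.5, 0.1]
finger_gap: 0.0524
gripper_force: 0.0
```

Run:
```python
from h import *
s=sense();im=snap('wrist','w1.png')
T=rotm(s['ee_rot']);print(s['tcp_pos'],'tool y az',np.degrees(np.arctan2(T[1,1],T[0,1])),s['finger_gap'],s['joint_pos'])
for t in ['cover_grip','cover']:
  for r in imaging.masks_of(t,'wrist')[:2]: print(t,r['confidence'],np.round(r['box']))
```

```text
[ 0.56722707 -0.14224648  0.22635986] tool y az -97.94227939397605 0.052396793951645496 [ 8.83270344e-02  2.11807967e-01 -1.92843358e-01 -2.06206011e-04
 -1.16653925e+00  1.34393153e+00]
cover_grip 0.81 [337. 184.  78.  77.]
cover 0.97 [338. 180.  81.  81.]
```

View pics/w1.png

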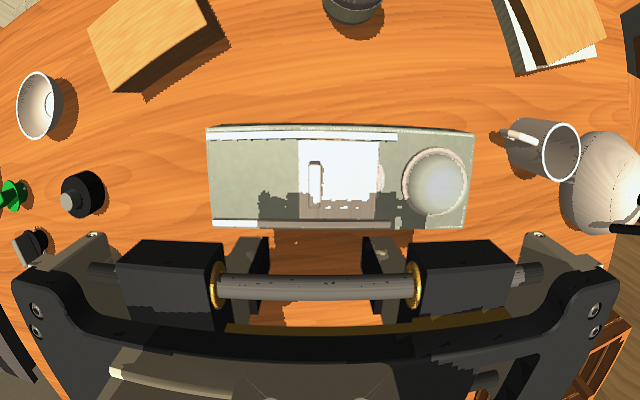

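The wrist view shows the rib top at about (314,181), with deck corners at (207,127), (474,133), (469,229) and (212,228).

Run:
```python
from h import *
s=sense()
C=np.array([wristpix(*p,.06,s)[:2] for p in [(207,127),(474,133),(469,229),(212,228)]])
print(C.round(3),[np.linalg.norm(C[i]-C[(i+1)%4]).round(3) for i in range(4)])
for p in [(314,161),(314,202),(314,181)]: print(wristpix(*p,.091,s))
y=(C[0]+C[3]-C[1]-C[2]);y/=np.linalg.norm(y);print(np.degrees(np.arctan2(y[1],y[0])),C.mean(0)-.011*y)
```

```text
[[ 0.645 -0.034]
 [ 0.602 -0.33 ]
 [ 0.483 -0.324]
 [ 0.529 -0.014]] [np.float64(0.299), np.float64(0.118), np.float64(0.313), np.float64(0.118)]
[ 0.59558238 -0.14457059  0.091     ]
[ 0.55456168 -0.13890454  0.091     ]
[ 0.57590272 -0.14185382  0.091     ]
81.62901391946598 [ 0.563325   -0.18621132]
```

Emit:
step_arm(
  squeeze=12,
  steps=[
    [4, 0, -50, 0, 0.2],
    [0, 0, -50, 0, 0.2],
    [0, 0, -35, 0, 0.2],
    [0, 0, -15, 0, 0.2],
    [0, 0, 0, 0, -1],
    [0, 0, 0, 0, -1],
    [0, 0, 0, 0, -1],
    [0, 0, 0, 0, -1],
  ],
)

```text
time_s: 4.75
tcp_pos: [0.572, -0.1422, 0.0775]
ee_rot: [0.998, -0.069, 0.001, -0.0]
wrist_force: [0.4, -0.2, 0.0]
finger_gap: 0.0181
gripper_force: 0.0
```

Emit:
step_arm(
  steps=[
    [0, 0, -2, 0, -1],
    [0, 0, 0, 0, -1],
    [0, 0, 0, 0, -1],
    [1.2, 8, 0, 0, -1],
    [1.2, 8, 0, 0, -1],
    [1.2, 8, 0, 0, -1],
    [1.2, 8, 0, 0, -1],
    [1.2, 8, 0, 0, -1],
    [1.2, 8, 0, 0, -1],
    [1.2, 8, 0, 0, -1],
    [1.2, 8, 0, 0, -1],
    [0, 0, 0, 0, -1],
  ],
)

```text
time_s: 6.25
tcp_pos: [0.5817, -0.0778, 0.0758]
ee_rot: [0.998, -0.069, 0.001, -0.0]
wrist_force: [-2.4, 2.0, 9.2]
finger_gap: 0.012
gripper_force: 12.0
```

Emit:
step_arm(
  steps=[
    [0.6, 4, 0, 0, -1],
    [0.6, 4, 0, 0, -1],
    [0.6, 4, 0, 0, -1],
    [0, 0, 0, 0, -1],
  ],
)

```text
time_s: 6.75
tcp_pos: [0.5835, -0.0661, 0.0758]
ee_rot: [0.998, -0.069, 0.001, -0.0]
wrist_force: [-4.0, 0.7, 8.7]
finger_gap: 0.0119
gripper_force: 12.0
```

Emit:
step_arm(
  steps=[
    [0.4, 3, 0, 0, -1],
    [0.4, 3, 0, 0, -1],
    [0, 0, 0, 0, -1],
  ],
)

```text
time_s: 7.12
tcp_pos: [0.5842, -0.0609, 0.0758]
ee_rot: [0.998, -0.069, 0.001, 0.0]
wrist_force: [-1.4, -2.2, 8.2]
finger_gap: 0.0118
gripper_force: 12.0
```

Emit:
step_arm(
  steps=[
    [0.4, 3, 0, 0, -1],
    [0, 0, 0, 0, -1],
  ],
)

```text
time_s: 7.38
tcp_pos: [0.5841, -0.0606, 0.0757]
ee_rot: [0.998, -0.069, -0.0, 0.002]
wrist_force: [0.6, -18.6, 5.7]
finger_gap: 0.012
gripper_force: 12.0
```

The cover is at its hard stop (18.6 N), so I'll release it and take a closer look at the well.

Emit:
step_arm(
  steps=[
    [-0.4, -3, 0, 0, -1],
    [0, 0, 0, 0, 0.2],
    [0, 0, 0, 0, 0.2],
    [0, 0, 50, 0, 0.2],
    [0, 0, 50, 0, 0.2],
    [-20, -60, 20, 0, 0.2],
    [-20, -60, 10, 0, 1],
    [0, 0, 0, 0, 1],
    [0, 0, 0, 0, 1],
  ],
)

```text
time_s: 8.5
tcp_pos: [0.5452, -0.1753, 0.2029]
ee_rot: [0.998, -0.069, -0.0, -0.0]
wrist_force: [0.4, -0.0, 0.7]
finger_gap: 0.0769
gripper_force: 0.0
```

Run:
```python
from h import *
s=sense();im=imaging.read_camera('wrist')
print(s['tcp_pos'],s['ee_rot'])
p=None
# predicted well location in the picture by search
best=min(((np.linalg.norm(wristpix(u,v,.06,s)[:2]-[.564,-.185]),u,v) for u in range(200,440,2) for v in range(60,300,2)))
print(best);u,v=best[1:]
c=im[max(0,v-75):v+75,u-120:u+120][:,:,::-1];cv2.imwrite('pics/w2.png',cv2.resize(c,None,fx=3,fy=3,interpolation=cv2.INTER_CUBIC));print(u-120,max(0,v-75))
```

```text
[ 0.5451749  -0.17529105  0.20292948] [ 9.97595238e-01 -6.93088904e-02 -7.10529930e-05 -1.20337690e-04]
(np.float64(0.0002519814000603506), 322, 168)
202 93
```

View pics/w2.png

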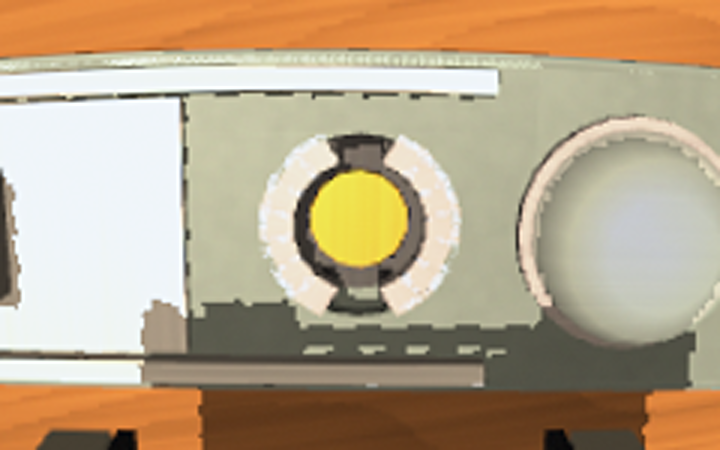

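The throat's centre is at about (322,167), so the well is at (0.564,-0.185), which agrees with the earlier estimates. Its notches line up with the tool yaw. Next is the pack.

Emit:
step_arm(
  steps=[
    [-3, 55, 0, 0.038, 1],
    [-3, 55, 0, 0.038, 1],
    [-3, 55, 0, 0.038, 1],
    [-3, 55, 0, 0.038, 1],
    [-3, 55, 0, 0.038, 1],
    [-3, 55, 0, 0.038, 1],
    [-3, 55, 0, 0.038, 1],
    [-3, 55, 0, 0.038, 1],
    [-3, 55, 0, 0.038, 1],
    [-3, 55, 0, 0.038, 1],
    [0, 0, 0, 0, 1],
    [0, 0, 0, 0, 1],
  ],
)

```text
time_s: 10.05
tcp_pos: [0.5142, 0.3756, 0.2022]
ee_rot: [0.993, 0.122, -0.001, 0.001]
wrist_force: [0.0, 0.0, -0.1]
finger_gap: 0.0873
gripper_force: 0.0
```

Run:
```python
from h import *
s=sense();im=imaging.read_camera('wrist')
T=rotm(s['ee_rot']);print(s['tcp_pos'],'tool x az',np.degrees(np.arctan2(T[1,0],T[0,0])),s['joint_pos'])
best=min(((np.linalg.norm(wristpix(u,v,.071,s)[:2]-[.522,.385]),u,v) for u in range(120,540,2) for v in range(60,340,2)))
print(best);u,v=best[1:]
c=im[max(0,v-75):v+75,u-120:u+120][:,:,::-1];cv2.imwrite('pics/w3.png',cv2.resize(c,None,fx=3,fy=3,interpolation=cv2.INTER_CUBIC));print(u-120,max(0,v-75))
```

```text
[0.51423564 0.375594   0.20218102] tool x az 13.99183250333252 [ 9.36692965e-01  3.13338754e-01 -1.10969614e-01 -1.53136325e-04
 -1.14826354e+00  8.78370576e-01]
(np.float64(0.0009074930999822601), 306, 180)
186 105
```

View pics/w3.png

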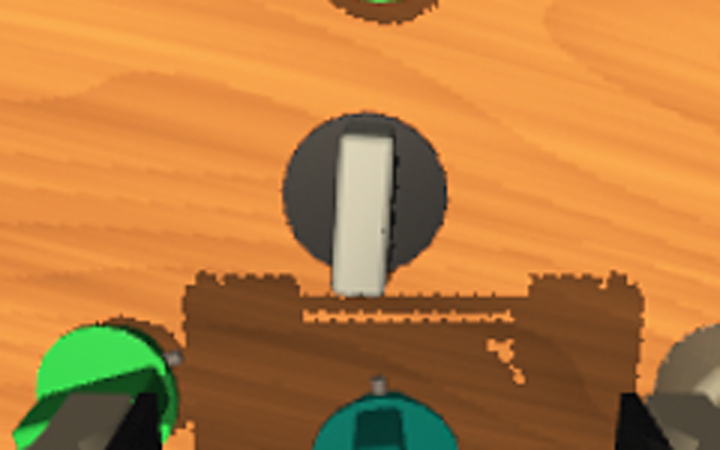

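Run:
```python
from h import *
s=sense()
P=np.array([wristpix(186+(x+.5)/3-.5,105+(y+.5)/3-.5,.071,s)[:2] for x,y in [(340,135),(394,137),(383,296),(332,294)]])
print(P.round(4));m=P.mean(0);d=P[0]+P[1]-P[2]-P[3]
print('centre',m,'len',np.linalg.norm(d)/2,'w',np.linalg.norm(P[0]-P[1]),'az',np.degrees(np.arctan2(d[1],d[0])))
print('shift mm',(m-s['tcp_pos'][:2])*1000)
print('collar c',wristpix(186+364/3,105+193/3,.035,s))
```

```text
[[0.5497 0.3985]
 [0.5531 0.3819]
 [0.5014 0.3727]
 [0.498  0.3891]]
centre [0.52556029 0.38556213] len 0.052560053414020966 w 0.016990279040376668 az 10.221380492785014
shift mm [10.96590454 10.66513104]
collar c [0.52577254 0.38550805 0.035     ]
```

The wing centre is at (0.5256,0.3856) with azimuth 10.2°, and its 53 x 17 mm size fits. The collar gives the same centre. Now the grasp.

Emit:
step_arm(
  squeeze=50,
  steps=[
    [6, 5, -40, -0.033, 1],
    [5, 5, -40, -0.033, 1],
    [0, 0, -40, 0, 1],
    [0, 0, -30, 0, 1],
    [0, 0, -12, 0, 1],
    [0, 0, 0, 0, 1],
    [0, 0, 0, 0, -1],
    [0, 0, 0, 0, -1],
    [0, 0, 0, 0, -1],
    [0, 0, 0, 0, -1],
    [0, 0, 0, 0, -1],
    [0, 0, 0, 0, -1],
  ],
)

```text
time_s: 11.6
tcp_pos: [0.5263, 0.3847, 0.0411]
ee_rot: [0.996, 0.088, -0.0, 0.0]
wrist_force: [0.2, -0.1, 1.1]
finger_gap: 0.0335
gripper_force: 0.0
```

Emit:
step_arm(
  steps=[
    [0, 0, 0, 0, -1],
    [0, 0, 0, 0, -1],
    [0, 0, 0, 0, -1],
    [0, 0, 0, 0, -1],
  ],
)

```text
time_s: 12.1
tcp_pos: [0.5263, 0.3848, 0.0411]
ee_rot: [0.996, 0.088, 0.0, -0.0]
wrist_force: [0.5, 0.8, -0.5]
finger_gap: 0.0175
gripper_force: 50.0
```

Emit:
step_arm(
  steps=[
    [0, 0, 50, 0, -1],
    [0, 0, 55, 0, -1],
    [0, 0, 54, 0, -1],
    [4, -60, 0, -0.04, -1],
    [4, -60, 0, -0.04, -1],
    [4, -60, 0, -0.04, -1],
    [4, -60, 0, -0.04, -1],
    [4, -60, 0, -0.04, -1],
    [4, -60, 0, -0.04, -1],
    [4, -60, 0, -0.038, -1],
    [4, -60, 0, -0.038, -1],
    [3, -50, 0, 0, -1],
  ],
)

```text
time_s: 13.6
tcp_pos: [0.5605, -0.1474, 0.1997]
ee_rot: [0.998, -0.071, -0.001, -0.0]
wrist_force: [0.2, 1.5, -3.7]
finger_gap: 0.0176
gripper_force: 50.0
```

Emit:
step_arm(
  steps=[
    [3, -40, 0, 0, -1],
    [0, 0, 0, 0, -1],
    [0, 0, 0, 0, -1],
  ],
)

```text
time_s: 13.98
tcp_pos: [0.5636, -0.1853, 0.1995]
ee_rot: [0.998, -0.07, -0.001, -0.0]
wrist_force: [0.5, 0.5, -2.3]
finger_gap: 0.018
gripper_force: 50.0
```

Run:
```python
from h import *
s=sense();im=snap('wrist','w4.png')
T=rotm(s['ee_rot']);print(s['tcp_pos'],'tool x az',np.degrees(np.arctan2(T[1,0],T[0,0])),s['finger_gap'],s['gripper_force'],s['joint_pos'])
cv2.imwrite('pics/w4c.png',cv2.resize(im[100:280,200:440][:,:,::-1],None,fx=3,fy=3))
```

```text
[ 0.56364189 -0.18525952  0.19954489] tool x az -8.065856593659632 0.01797144482029998 49.99929428100586 [ 1.13432337e-02  2.45315358e-01 -2.12057862e-01 -4.68442806e-04
 -1.11477527e+00  1.41888377e+00]
```

View pics/w4c.png

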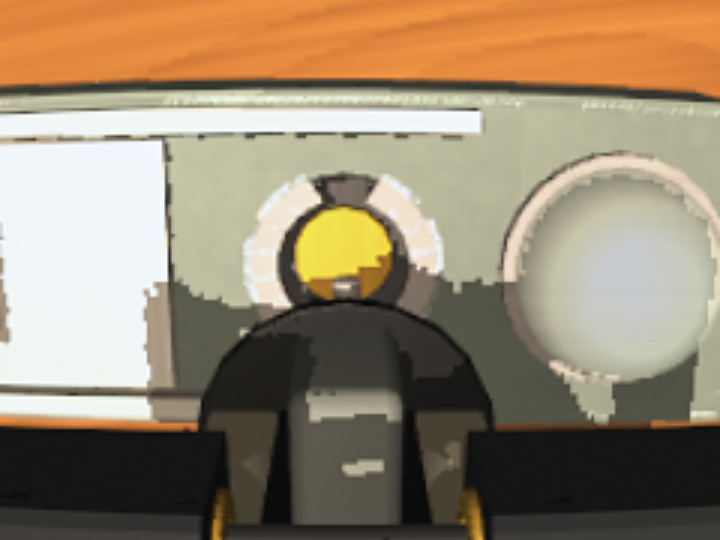

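The picture shows the pack upright in the grip. Its near pin is at crop (345,285), in line with the well's notch at (345,178).

Run:
```python
from h import *
s=sense()
q=lambda x,y:wristpix(200+(x+.5)/3-.5,100+(y+.5)/3-.5,.06,s)[:2]
x=np.array([np.cos(np.radians(-8)),np.sin(np.radians(-8))]);y=np.array([-x[1],x[0]])
for p,o in [((345,176),31)]: print(q(*p)-x*o/1000)
a,b=q(246,250),q(441,250);print('ring mid',(a+b)/2,np.linalg.norm(a-b)); m=(a+b)/2
print('along y offset of TCP to ring',(np.array(s['tcp_pos'][:2])-m)@y*1000)
```

```text
[ 0.56314597 -0.18462301]
ring mid [ 0.56938964 -0.18498507] 0.06480332671454082
along y offset of TCP to ring -0.5293160651750001
```

Emit:
step_arm(
  steps=[
    [0.5, 0.5, -50, 0, -1],
    [0, 0, -35, 0, -1],
    [0, 0, -5, 0, -1],
    [0, 0, -5, 0, -1],
    [0, 0, -4, 0, -1],
    [0, 0, -4, 0, -1],
    [0, 0, 0, 0, -1],
  ],
)

```text
time_s: 14.9
tcp_pos: [0.5649, -0.1848, 0.0974]
ee_rot: [0.998, -0.07, 0.0, -0.0]
wrist_force: [0.8, 0.4, -2.9]
finger_gap: 0.0176
gripper_force: 50.0
```

Emit:
step_arm(
  steps=[
    [0, 0, -4, 0, -1],
    [0, 0, -4, 0, -1],
    [0, 0, -4, 0, -1],
    [0, 0, 0, 0, -1],
  ],
)

```text
time_s: 15.4
tcp_pos: [0.5649, -0.1848, 0.0851]
ee_rot: [0.998, -0.07, -0.0, 0.0]
wrist_force: [-2.8, 1.3, 1.5]
finger_gap: 0.0176
gripper_force: 50.0
```

Emit:
step_arm(
  steps=[
    [-0.5, 0, -4, 0, -1],
    [0, 0, -4, 0, -1],
    [0, 0, -3, 0, -1],
    [0, 0, 0, 0, -1],
  ],
)

```text
time_s: 15.9
tcp_pos: [0.5648, -0.1848, 0.0743]
ee_rot: [0.998, -0.07, 0.0, 0.0]
wrist_force: [0.0, -0.1, 3.6]
finger_gap: 0.0175
gripper_force: 50.0
```

Emit:
step_arm(
  steps=[
    [0, 0, -3, 0, -1],
    [0, 0, -2, 0, -1],
    [0, 0, 0, 0, -1],
    [0, 0, 0, 0, -1],
  ],
)

```text
time_s: 16.4
tcp_pos: [0.5648, -0.1848, 0.071]
ee_rot: [0.998, -0.07, 0.001, 0.0]
wrist_force: [-3.4, 3.8, 17.9]
finger_gap: 0.0181
gripper_force: 50.0
```

Fully home: TCP z is 0.071 and the deck pushes back with 18 N. Now I'll twist clockwise.

Emit:
step_arm(
  steps=[
    [0, 0, 0, -0.12, -1],
    [0, 0, 0, -0.12, -1],
    [0, 0, 0, -0.12, -1],
    [0, 0, 0, -0.12, -1],
    [0, 0, 0, -0.12, -1],
    [0, 0, 0, -0.12, -1],
    [0, 0, 0, 0, -1],
  ],
)

```text
time_s: 17.27
tcp_pos: [0.5653, -0.1856, 0.071]
ee_rot: [0.909, -0.417, 0.001, 0.0]
wrist_force: [-1.1, -1.6, 15.2]
finger_gap: 0.0175
gripper_force: 50.0
```

Emit:
step_arm(
  squeeze=58,
  steps=[
    [0, 0, 0, -0.12, -1],
    [0, 0, 0, -0.12, -1],
    [0, 0, 0, -0.12, -1],
    [0, 0, 0, -0.12, -1],
    [0, 0, 0, -0.12, -1],
    [0, 0, 0, -0.12, -1],
    [0, 0, 0, -0.1, -1],
    [0, 0, 0, 0, -1],
    [0, 0, 0, 0, -1],
  ],
)

```text
time_s: 18.4
tcp_pos: [0.564, -0.1859, 0.071]
ee_rot: [-0.668, 0.744, -0.001, -0.001]
wrist_force: [-5.8, -2.4, 18.8]
finger_gap: 0.0175
gripper_force: 58.0
```

Run:
```python
from h import *
s=sense();im=imaging.read_camera('wrist')
T=rotm(s['ee_rot']);print(s['tcp_pos'],'tool x az',np.degrees(np.arctan2(T[1,0],T[0,0])),s['wrist_force'],s['wrist_torque'],s['gripper_force'],s['finger_gap'])
cv2.imwrite('pics/w5.png',im[:,:,::-1])
```

```text
[ 0.56403949 -0.1858728   0.07098652] tool x az -96.20985450166823 [-5.75127439 -2.44515257 18.80747645] [-0.90883331  2.15238149 -0.01411627] 58.005530834198 0.017455348072230623
```

View pics/w5.png

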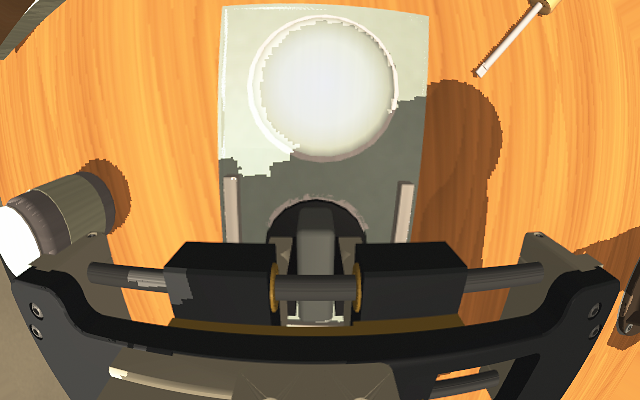

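Run:
```python
from h import *
s=sense();print(s['effort'],s['joint_pos'],s['wrist_torque'],s['time_s'])
q=lambda u,v,z:wristpix(u,v,z,s)
# collar rim far/left/right edges at z=.065
a,b,c=q(266,238,.065),q(367,238,.065),q(316,199,.065)
print(a,b,np.linalg.norm(a-b),c,np.linalg.norm(c[:2]-[.5635,-.185]))
```

```text
[ 2.52134956e+00 -4.34500444e+01  2.09517217e+01  2.94720501e+00
  2.25577086e+00 -1.69469736e-02] [ 0.01161044  0.37020056 -0.36493726  0.00221449 -0.83567653 -0.12148987] [-0.9747858   2.16882051  0.04840867] 18.45
[ 0.59245017 -0.1947126   0.065     ] [ 0.53345673 -0.18830259  0.065     ] 0.059340659416946204 [ 0.56070306 -0.21534843  0.065     ] 0.03047703915789161
```

The collar measures 59 mm at z = 0.065, so it lies on the deck. The turn torque reads low, though, so I'll nudge a little further to check the ring is loaded.

Emit:
step_arm(
  steps=[
    [0, 0, 0.5, -0.03, -1],
    [0, 0, 0, 0, -1],
    [0, 0, 0, 0, -1],
  ],
)

```text
time_s: 18.82
tcp_pos: [0.5639, -0.1858, 0.071]
ee_rot: [-0.657, 0.754, -0.0, -0.001]
wrist_force: [-5.2, -3.6, 14.9]
finger_gap: 0.0175
gripper_force: 58.0
```

Run:
```python
from h import *
s=sense();T=rotm(s['ee_rot']);print(s['tcp_pos'],np.degrees(np.arctan2(T[1,0],T[0,0])),s['effort'][5],s['wrist_torque'],s['wrist_force'],s['gripper_force'])
im=imaging.read_camera('top')
cv2.imwrite('pics/t2.png',cv2.resize(im[170:250,320:440][:,:,::-1],None,fx=5,fy=5))
```

```text
[ 0.56390576 -0.18582778  0.07101996] -97.914044095213 -0.2240031212568283 [-1.16147602  1.74766549  0.24501769] [-5.15393192 -3.59119578 14.87917495] 58.021761775016785
```

The ring's spring now pushes back with 0.24 N m. The pack is down, turned about 90° and gripped at 58 N.

```bash
python3 -c "
from bench import order
print(order.hand_in())"
```

```text
the job is handed in; nothing more can be done
None
```

I handed the job in at about 19 s with the cover slid to its stop and the pack pushed home, turned about 90° clockwise and still gripped at 58 N; the hand-in gave no verdict.

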